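Close the gluing press crosswise

ROBOT

A 7-joint arm with a two-finger parallel gripper is mounted at the origin on the work surface; the furniture and walls round the work are solid. World frame = base frame: x ahead of the robot, y to its left, z up, the work surface at z = 0. Lengths are in m, angles in rad, forces in N, time in s.
With the tool pointing down it reaches from about 0.4 to 0.85 m from the base axis. Payload 4.5 kg.
Tool frame: the origin (TCP) lies on the centre line of the jaws, within the pads' length; the fingertips stand 14 mm ahead of it and the grasp point (between the pads) lies 5 mm behind it (r.tcp_to_tips is the z of the fingertips in the tool frame, in m); z points along the fingers, y is the direction in which the jaws open and shut (so a half turn about z gives the same grasp; the last joint's range is limited). The gripper opens to 88 mm and grips with 3 to 60 N. Pads are 18 mm wide; open, the fingers measure 123 mm over their backs; the gripper's body (75 mm by 187 mm) begins 45 mm behind the grasp point.
Start: joints at [-1.067, 0.689, -0.195, 1.565, 0.157, 0.902, -0.215], TCP at [0.283, 0.557, 0.214] pointing down, gripper open.
Joint ranges: [-3.01, 3.01], [-0.46, 2.08], [-1.47, 1.51], [0.13, 2.56], [-1, 4.14], [0.04, 2.09], [-2.66, 2.66]. Speed limits (rad/s): [2.57, 2.57, 3.14, 3.14, 3.14, 3.14, 3.14].

INTERFACE

Orientations are given as a unit quaternion [x, y, z, w].
In Python, from plant import r, viewer gives the robot as it stands.
- The arm moves only by the shell command python3 -m inch 'ROWS' [FORCE]. ROWS is JSON, a list of rows, each a list of 3 entries, a list of its own where there are three numbers: the closure, from 0 (fully open) to 1 (shut), then the shift along the tool's x, y, z in cm, then the turn about the tool's z in degrees. In form: [[fingers, [x, y, z], yaw], ...]. A call has 1 to 20 rows; each row is the pose to reach, as a shift and turn from the pose commanded when the call began, along the tool's axes at that moment; what a row does not reach only later rows make up. A row lasts 1/10 s, in which the tool goes at most 50 mm and 8.59 degrees, less where a joint would pass 70% of its speed; a pose out of reach is approached as far as the arm can. A call with a gripper value outside its range is refused whole. The fingers move at their own pace and stop on an object; FORCE is the grip in N (left out, the last holds). Time passes only in rows, so rows that repeat a pose let the fingers close. It gives the time, the measured TCP pose, the force and the opening at its end, in the units of the state.
- r.get_state(): the state, without advancing time (a new reading comes with each control period).
- viewer.snapshot(name): name is "side" or "top"; returns the picture (384x512x3 uint8, red, green, blue); there is no depth.
- viewer.camera_params(name): a dict with "intrinsics" (3x3 intrinsics, pixels), "world_to_cam" (4x4, takes a point from world to camera coordinates). Camera axes: x right, y up, looking along -z (the intrinsics and any distortion apply to the point x, -y, -z); pixel columns grow to the right and rows downward; lengths in m; the calibration is good to about 2 mm. A picture is of the moment at which its call begins. camera_params takes no time and is no camera call.
- r.finish_job(): hands the job in, once; it reports no verdict.
Trained networks look in the newest picture that a camera, given by its name, has taken for a name from the list of things; names that differ only in an ending like _2 or _b are one class to them, and where a whole thing is asked for, a point or a joint stands for the part that bears it (a point fixed in the world has none). Each returns a list of dicts, best first, with "p" (0 to 1); they miss things now and then, are a little off and sometimes report something else, mostly with a low value. They report only what shows in the picture. A call takes as long as a camera call.
- viewer.outline_of(camera, name): "pixels" (384x512 bool, what is visible of it) and "bbox" ([left, top, width, height] in pixels, round what is visible of it).
The state is a dict: "clock": time; "q": joint angles; "qd": joint speeds; "joint_torque": joint torques, N m; "tool_pos": TCP position; "eef_rot": TCP orientation; "contact_force": force on the tool from outside, world axes, zero at the start; "moment": the same for the moment, N m; "opening": opening from 0.0 (shut) to 1.0 (fully open).
Only numpy, scipy, OpenCV 4.12 (cv2) and the standard library are available. Lean on these libraries where they do the work, as an engineer would, in place of code of your own. Each camera call takes 0.05 s, during which the arm holds its last target.

TASK

A rubber stamp has just been re-glued and lies under the plate of the four-screw press: close the press evenly so that the plate comes down flat on it. Go round corner to diagonally opposite corner, one diagonal pair first and then the other, turning each T-handle clockwise to about half-way (bar parallel to the plate's edges); then go round once more in such a crosswise order, one diagonal pair and then the other, turning each fully home to its stop (bar pointing at the plate's centre). Let go and leave the glue tube, loupe and tweezers where they lie.

Things in the scene. Friction and masses are not known exactly. Their poses are not given: they have to be found in the camera images.
- press: Small gluing press fixed to the table: plywood board 150 x 150 x 16 mm, on its middle a wood-mounted rubber stamp, over that an aluminium plate held by four clamping screws. Origin: centre of the board's underside, on the table; x and y along its edges, z up. The screws stand at (+-50, +-50) mm from it, 100 mm apart along the edges. Height of all 96 mm.
- plate_mid (a point): Centre of the underside of the square pressing plate (130 x 130 x 8 mm, a raised cross 5 mm high on top); axes along its edges, z its normal. Springs round the screws (6 to 10 N each) push it up against the screws' collars, so each corner follows its own screw. 48 mm above the table with all screws slack, 43 mm with all home, flat on the stamp.
- screw_0_grip (a point): Clamping screw 0, at the press's +x, +y corner (diagonally opposite screw 2): centre of its black T-handle, a bar 46 mm long (this frame's x), 12 mm thick (y), 22 mm high (z). 85 mm above the table when slack, 80 mm when home. Under the bar a 10 mm stem, 14 mm free down to a 26 mm collar. Grip the bar from above across its thickness and turn about the vertical.
- screw_0 (a joint): Turn of screw 0, rad: 0 slack, 1.571 home at a hard stop; grows clockwise seen from above, the handle sinking 3.2 mm per rad. At 0 the bar lies square to the line from screw to plate centre, half-way (0.785) parallel to an edge of the plate, home it points at the plate's centre. Stays where it is left (0.1 N m to turn). Starts between 0 and 0.2.
- screw_1_grip (a point): Clamping screw 1, at the press's -x, +y corner (diagonally opposite screw 3): centre of its black T-handle, a bar 46 mm long (this frame's x), 12 mm thick (y), 22 mm high (z). 85 mm above the table when slack, 80 mm when home. Under the bar a 10 mm stem, 14 mm free down to a 26 mm collar. Grip the bar from above across its thickness and turn about the vertical.
- screw_1 (a joint): Turn of screw 1, rad: 0 slack, 1.571 home at a hard stop; grows clockwise seen from above, the handle sinking 3.2 mm per rad. At 0 the bar lies square to the line from screw to plate centre, half-way (0.785) parallel to an edge of the plate, home it points at the plate's centre. Stays where it is left (0.1 N m to turn). Starts between 0 and 0.2.
- screw_2_grip (a point): Clamping screw 2, at the press's -x, -y corner (diagonally opposite screw 0): centre of its black T-handle, a bar 46 mm long (this frame's x), 12 mm thick (y), 22 mm high (z). 85 mm above the table when slack, 80 mm when home. Under the bar a 10 mm stem, 14 mm free down to a 26 mm collar. Grip the bar from above across its thickness and turn about the vertical.
- screw_2 (a joint): Turn of screw 2, rad: 0 slack, 1.571 home at a hard stop; grows clockwise seen from above, the handle sinking 3.2 mm per rad. At 0 the bar lies square to the line from screw to plate centre, half-way (0.785) parallel to an edge of the plate, home it points at the plate's centre. Stays where it is left (0.1 N m to turn). Starts between 0 and 0.2.
- screw_3_grip (a point): Clamping screw 3, at the press's +x, -y corner (diagonally opposite screw 1): centre of its black T-handle, a bar 46 mm long (this frame's x), 12 mm thick (y), 22 mm high (z). 85 mm above the table when slack, 80 mm when home. Under the bar a 10 mm stem, 14 mm free down to a 26 mm collar. Grip the bar from above across its thickness and turn about the vertical.
- screw_3 (a joint): Turn of screw 3, rad: 0 slack, 1.571 home at a hard stop; grows clockwise seen from above, the handle sinking 3.2 mm per rad. At 0 the bar lies square to the line from screw to plate centre, half-way (0.785) parallel to an edge of the plate, home it points at the plate's centre. Stays where it is left (0.1 N m to turn). Starts between 0 and 0.2.
- glue: Glue tube lying on the table beside the press, 136 x 40 x 27 mm, a bystander; origin under its middle.
- eyeglass: Black eye loupe standing near the press, 34 mm across, 30 mm high, a bystander; origin under its middle.
- tweezer: Black tweezers lying near the press, 124 x 20 x 10 mm, a bystander; origin under their middle.

How it is judged:
By the outcome, as a careful person would: the job done as asked, in the order asked, and still so for the second after the job is handed in, with the robot touching nothing.
It also fails if it takes over 72 s, if anything falls off the work surface, if the arm or the gripper's body presses on something with over 40 N, if the wrist force passes 120 N, or if a joint passes its speed limit or range.

## Working session

There is one attempt and no reset: what is moved stays moved. The work goes in short steps, Python scripts to look and compute and a shell command to move; the robot and the scene stay as the last step left them, time stands still between calls to the robot, and variables do not carry over. Pictures are saved under pics/ and viewed, and the job is handed in when it is done.

```bash
ls; mkdir -p pics; python3 - <<'E'
from plant import r, viewer
import cv2
s=r.get_state(); print(s)
for n in ("top","side"):
    im=viewer.snapshot(n); cv2.imwrite(f"pics/{n}0.png",im[:,:,::-1])
    print(viewer.camera_params(n))
    for o in viewer.outline_of(n,"screw_0_grip"): print(n,o["p"],o["bbox"])
    for o in viewer.outline_of(n,"press")[:2]: print(n,o["p"],o["bbox"])
print(r.get_state()["clock"], r.tcp_to_tips)
E
```

```text
pics
{'clock': 0.0, 'q': array([-1.06718273,  0.68998604, -0.19444711,  1.56634366,  0.15730213,
        0.90249471, -0.21511731]), 'qd': array([ 0.00027581, -0.00077586, -0.00021103, -0.00011172,  0.00129354,
        0.00123397, -0.00146238]), 'joint_torque': array([-1.25149018e-04, -5.27590442e+01, -1.26701698e+00, -1.53437376e+01,
       -5.26601414e-02,  6.46327069e-03,  1.60459613e-04]), 'tool_pos': array([0.28272463, 0.55663676, 0.2130072 ]), 'eef_rot': array([ 2.32744099e-01,  9.72537574e-01, -9.13548567e-04, -1.27573120e-04]), 'contact_force': array([0.88020609, 0.18863181, 0.42089598]), 'moment': array([ 0.04448504, -0.02176578, -0.00545289]), 'opening': 1.0008909093657044}
{'intrinsics': array([[498.93123828,   0.        , 256.88846684],
       [  0.        , 498.93123828, 192.68041201],
       [  0.        ,   0.        ,   1.        ]]), 'world_to_cam': array([[-0.0302115 , -0.99947442, -0.01175353,  0.03360221],
       [ 0.98737779, -0.03167077,  0.15518396, -0.51723615],
       [-0.15547464, -0.00691683,  0.98781567, -1.00955876],
       [ 0.        ,  0.        ,  0.        ,  1.        ]])}
top 0.53 [257.8, 153.2, 14.5, 25.0]
top 0.33 [300.0, 236.7, 16.2, 18.7]
top 0.69 [238.0, 210.4, 12.6, 35.5]
top 0.66 [250.0, 143.7, 91.5, 85.7]
{'intrinsics': array([[493.5210184 ,   0.        , 257.97073851],
       [  0.        , 493.5210184 , 191.44477999],
       [  0.        ,   0.        ,   1.        ]]), 'world_to_cam': array([[-9.99959592e-01,  3.00184537e-03, -8.47371845e-03,
         5.02380264e-01],
       [-8.97302486e-03, -3.90698371e-01,  9.20475023e-01,
        -7.02100700e-02],
       [-5.47544305e-04,  9.20513863e-01,  3.90709519e-01,
        -1.04047947e+00],
       [ 0.00000000e+00,  0.00000000e+00,  0.00000000e+00,
         1.00000000e+00]])}
side 0.54 [217.3, 182.8, 19.2, 22.1]
side 0.79 [202.4, 163.0, 86.7, 67.6]
side 0.32 [264.5, 176.8, 18.2, 24.6]
0.3 0.014
```

View pics/top0.png

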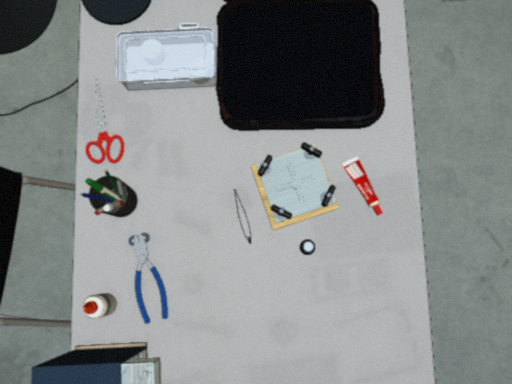

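View pics/side0.png

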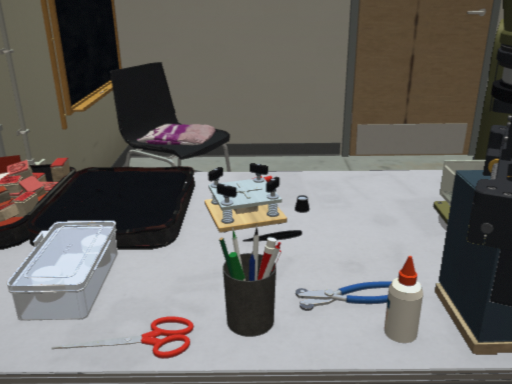

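```bash
python3 - <<'E'
import cv2
a=cv2.imread("pics/top0.png")[130:270,210:360]; cv2.imwrite("pics/top0z.png",cv2.resize(a,None,fx=4,fy=4,interpolation=cv2.INTER_CUBIC))
a=cv2.imread("pics/side0.png")[140:260,170:330]; cv2.imwrite("pics/side0z.png",cv2.resize(a,None,fx=4.5,fy=4.5,interpolation=cv2.INTER_CUBIC))
E
```

```text
(no output)
```

View pics/top0z.png

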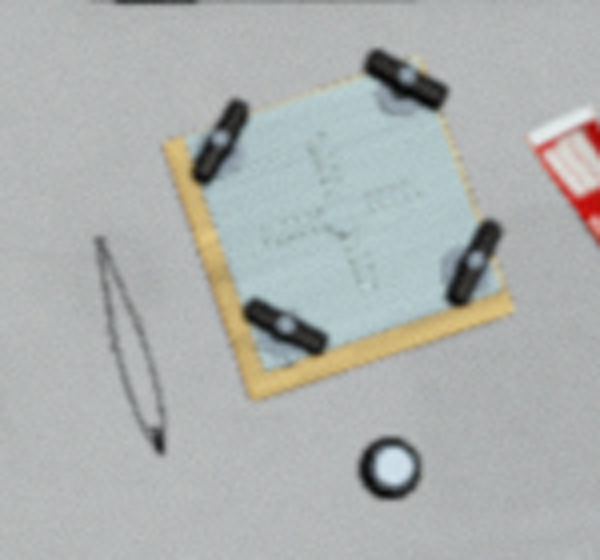

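View pics/side0z.png

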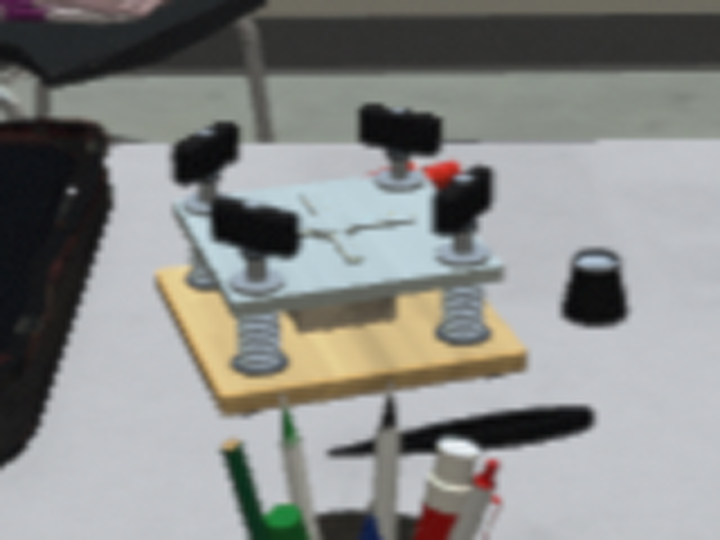

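The top view shows the four black handles at about (265,165), (311,150), (328,195) and (281,211). The tweezers are left of the press at (243,215), the loupe is at (307,247) and the tube is to the right. Next I'll fit the press pose.

```bash
cat > h.py <<'E'
from plant import r, viewer
import cv2, numpy as np
from scipy.optimize import least_squares
def proj(n,P):
    c=viewer.camera_params(n); P=np.atleast_2d(P); M=c["world_to_cam"]
    p=P@M[:3,:3].T+M[:3,3]; p=p*[1,-1,-1]; u=p@c["intrinsics"].T
    return u[:,:2]/u[:,2:]
def unproj(n,uv,z):
    c=viewer.camera_params(n); M=c["world_to_cam"]; R=M[:3,:3]; o=-R.T@M[:3,3]
    uv=np.atleast_2d(uv); d=np.c_[uv,np.ones(len(uv))]@np.linalg.inv(c["intrinsics"]).T
    d=(d*[1,-1,-1])@R
    return o+d*((z-o[2])/d[:,2])[:,None]
def dark(im,box,th=70):
    x0,y0,x1,y1=box; m=np.zeros(im.shape[:2],np.uint8)
    m[y0:y1,x0:x1]=(im[y0:y1,x0:x1].max(2)<th)
    n,l,s,c=cv2.connectedComponentsWithStats(m)
    return [(l==i) for i in range(1,n) if s[i,4]>60]
E
python3 - <<'E'
from h import *
im=cv2.imread("pics/top0.png")
C=[]
for m in dark(im,(245,135,345,228)):
    p=np.argwhere(m)[:,::-1].astype(float)
    W=unproj("top",p,0.092)[:,:2]; c=W.mean(0)
    u,s,v=np.linalg.svd(W-c); C.append(c)
    print(p.mean(0),len(p),c,"bar dir deg",np.degrees(np.arctan2(v[0,1],v[0,0]))%180, 2*np.sqrt(3)*s[:2]/np.sqrt(len(p)))
C=np.array(C); print(C.mean(0)); 
for i in range(4): print([round(float(np.linalg.norm(C[i]-C[j])),4) for j in range(4)])
# network in top
viewer.snapshot("top")
for o in viewer.outline_of("top","screw_0_grip")[:6]:
    ys,xs=np.nonzero(o["pixels"]); print(o["p"],o["bbox"],xs.mean(),ys.mean())
E
```

```text
[310.57943925 149.87850467] 107 [ 0.59416378 -0.09419943] bar dir deg 57.58740418095928 [0.04390407 0.01261469]
[280.5        211.59574468] 94 [ 0.47040419 -0.02862139] bar dir deg 60.185499927855346 [0.04496764 0.0111    ]
[ 0.53228398 -0.06141041]Traceback (most recent call last):
  File "<stdin>", line 10, in <module>
IndexError: index 2 is out of bounds for axis 0 with size 2
```

```bash
python3 - <<'E'
from h import *
im=cv2.imread("pics/top0.png")
B=[(254,150,276,178),(296,138,324,160),(316,180,340,210),(266,200,296,222)]
nub=[]
for th in (75,90):
  C=[];A=[]
  for x0,y0,x1,y1 in B:
    m=np.zeros(im.shape[:2],bool); m[y0:y1,x0:x1]=im[y0:y1,x0:x1].max(2)<th
    m=cv2.morphologyEx(m.astype(np.uint8),cv2.MORPH_CLOSE,np.ones((5,5),np.uint8))
    n,l,s,_=cv2.connectedComponentsWithStats(m); k=1+np.argmax(s[1:,4])
    p=np.argwhere(l==k)[:,::-1].astype(float)
    W=unproj("top",p,0.091)[:,:2]; c=W.mean(0); u,s,v=np.linalg.svd(W-c,full_matrices=False); C.append(c)
    A.append(np.degrees(np.arctan2(v[0,1],v[0,0]))%180)
    print(len(p),p.mean(0),c.round(4),A[-1].round(1),(2*np.sqrt(3)*s/np.sqrt(len(p))).round(4))
  C=np.array(C)
  # fit square
  base=np.array([[1,1],[1,-1],[-1,-1],[-1,1]])*0.05   # order as B: far-left, far-right, near-right, near-left
  f=lambda q:(base@np.array([[np.cos(q[2]),np.sin(q[2])],[-np.sin(q[2]),np.cos(q[2])]])+q[:2]-C).ravel()
  s=least_squares(f,[.53,-.06,0]); print(s.x,np.degrees(s.x[2]),(f(s.x)*1000).round(1))
  print((f(s.x).reshape(4,2)+C).round(4))
viewer.snapshot("top")
for o in viewer.outline_of("top","screw_0_grip")[:6]:
    ys,xs=np.nonzero(o["pixels"]); print(o["p"],o["bbox"],xs.mean(),ys.mean())
st=r.get_state();print(st["clock"],st["q"][6])
E
```

```text
111 [264.55855856 165.36936937] [ 0.5654 -0.    ] 149.6 [0.0423 0.0108]
128 [310.8515625 149.8359375] [ 0.5945 -0.0949] 56.9 [0.0419 0.0132]
109 [327.78899083 195.6146789 ] [ 0.4996 -0.1242] 150.7 [0.0436 0.0104]
110 [280.67272727 211.63636364] [ 0.4704 -0.029 ] 60.2 [0.0425 0.0108]
[ 0.53249252 -0.06203841  0.29783062] 17.064437434249704 [ 0.2  0.5  0.5 -0.3 -0.3 -0.3 -0.4  0.1]
[[ 5.656e-01  4.000e-04]
 [ 5.950e-01 -9.520e-02]
 [ 4.994e-01 -1.245e-01]
 [ 4.700e-01 -2.890e-02]]
124 [264.66935484 165.30645161] [ 5.655e-01 -3.000e-04] 149.4 [0.0441 0.0116]
139 [310.89208633 150.        ] [ 0.5941 -0.0949] 58.3 [0.0428 0.0142]
125 [327.784 195.472] [ 0.4999 -0.1242] 150.6 [0.0445 0.0111]
128 [280.890625  211.6328125] [ 0.4704 -0.0294] 61.3 [0.0426 0.0119]
[ 0.53250814 -0.06222179  0.29857532] 17.10710556233903 [ 0.   0.6  0.9 -0.4 -0.5 -0.5 -0.4  0.3]
[[ 5.656e-01  3.000e-04]
 [ 5.950e-01 -9.530e-02]
 [ 4.994e-01 -1.247e-01]
 [ 4.700e-01 -2.910e-02]]
0.5 [257.3, 153.9, 16.5, 25.1] 264.2057142857143 166.0857142857143
0.4 -0.2150994032016582
```

```bash
cat >> h.py <<'E'
from scipy.spatial.transform import Rotation as Ro
def go(x,y,z,bar,prefer=None):
    s=r.get_state(); R=Ro.from_quat(s["eef_rot"]).as_matrix()
    d=R.T@(np.array([x,y,z])-s["tool_pos"])*100
    a=np.degrees(np.arctan2(R[1,0],R[0,0])); t=(a-bar)
    t=(t+90)%180-90 if prefer is None else (a-prefer+180)%360-180
    print("t",round(s["clock"],2),"pos",s["tool_pos"].round(4),"ang",a.round(2),"tilt",R[2,2].round(5),"F",s["contact_force"].round(1),"M",s["moment"].round(2),"op",round(s["opening"],3),"q7",s["q"][6].round(3))
    print("  -> shift cm",d.round(2),"yaw",round(float(t),2))
P={"FL":(.5656,.0003),"FR":(.5950,-.0952),"NR":(.4994,-.1246),"NL":(.4700,-.0290)}
E
python3 -c "
from h import *
go(*P['FL'],.30,149.5)
go(*P['FL'],.15,149.5)"
```

```text
t 0.4 pos [0.2829 0.5572 0.2137] ang 153.08 tilt -1.0 F [-0.3  0.4 -1. ] M [ 0.03 -0.03 -0.  ] op 1.001 q7 -0.215
  -> shift cm [-50.42 -36.86  -8.62] yaw 3.58
t 0.4 pos [0.2829 0.5572 0.2137] ang 153.08 tilt -1.0 F [-0.3  0.4 -1. ] M [ 0.03 -0.03 -0.  ] op 1.001 q7 -0.215
  -> shift cm [-50.42 -36.86   6.38] yaw 3.58
```

```bash
python3 -m inch '[[0.6,[-2,-1.5,-4.5],0],[0.6,[-5,-3.7,-8.6],0.5],[0.6,[-9,-6.6,-8.6],1],[0.6,[-13,-9.5,-8.6],1.5],[0.6,[-17,-12.4,-8.6],2],[0.6,[-21,-15.4,-8.6],2.5],[0.6,[-25,-18.3,-8.6],3],[0.6,[-29,-21.2,-8.6],3.6],[0.6,[-33,-24.1,-8.6],3.6],[0.6,[-37,-27,-8.6],3.6],[0.6,[-41,-30,-8.6],3.6],[0.6,[-45,-32.9,-8.6],3.6],[0.6,[-48,-35.1,-8.6],3.6],[0.6,[-50.4,-36.9,-6],3.6],[0.6,[-50.4,-36.9,-2],3.6],[0.6,[-50.4,-36.9,2],3.6],[0.6,[-50.4,-36.9,5.4],3.6],[0.6,[-50.4,-36.9,5.4],3.6],[0.6,[-50.4,-36.9,5.4],3.6]]' 15
python3 - <<'E'
from h import *
go(*P['FL'],.086,149.5)
for n in("top","side"):
    im=viewer.snapshot(n); cv2.imwrite(f"pics/{n}1.png",cv2.resize(im[120:240,180:340,::-1],None,fx=4.5,fy=4.5,interpolation=cv2.INTER_CUBIC))
E
```

```text
clock: 2.3
tool_pos: [0.5655, 0.0002, 0.1603]
eef_rot: [0.263, 0.965, 0.0, -0.0]
contact_force: [0.8, 1.1, 1.5]
opening: 0.401
t 2.3 pos [5.655e-01 2.000e-04 1.603e-01] ang 149.49 tilt -1.0 F [0.8 1.1 1.5] M [ 0.01 -0.01 -0.03] op 0.401 q7 0.819
  -> shift cm [-0.    0.01  7.43] yaw -0.01
```

View pics/side1.png

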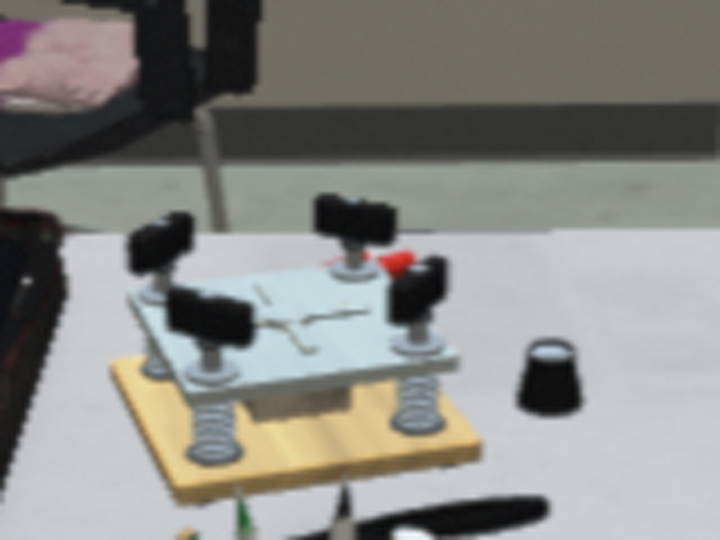

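```bash
python3 - <<'E'
from h import *
for n in("side","top"):
  o=(proj(n,[[.5655,.0002,.146],[.5656,.0003,.085],[.5656,.0003,.096]])-[180,120])*4.5
  print(n,o.round(0))
E
```

```text
side [[206. 188.]
 [210. 315.]
 [209. 293.]]
top [[380. 177.]
 [380. 207.]
 [380. 201.]]
```

View pics/top1.png

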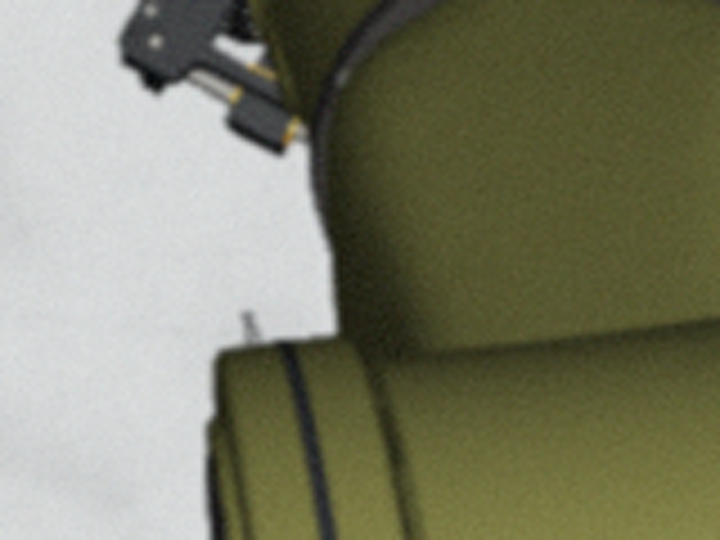

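```bash
python3 - <<'E'
from h import *
im=viewer.snapshot("side"); cv2.imwrite("pics/side2.png",im[:,:,::-1])
cv2.imwrite("pics/side2z.png",cv2.resize(im[60:240,160:340,::-1],None,fx=3.3,fy=3.3,interpolation=cv2.INTER_CUBIC))
E
```

```text
(no output)
```

View pics/side2z.png

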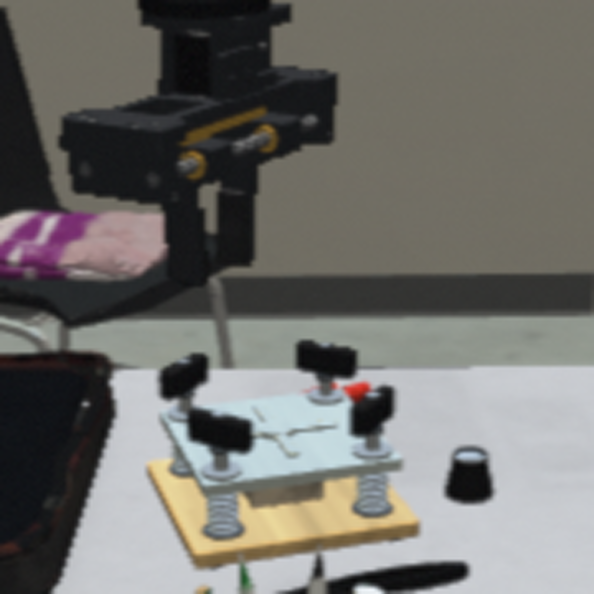

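View pics/side2.png

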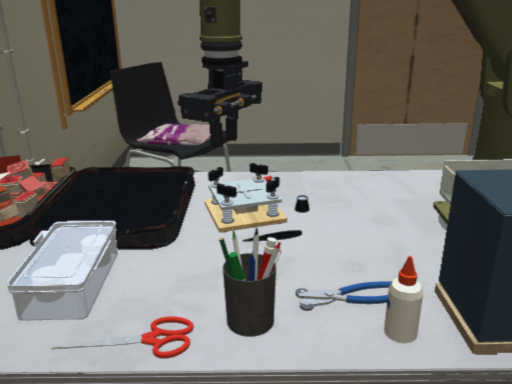

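```bash
python3 - <<'E'
from h import *
s=r.get_state(); print(s["clock"],s["tool_pos"],s["q"])
t=np.radians(59.5); d=np.array([np.cos(t),np.sin(t),0])*.026
for z in (.146,.186,.210):
  c=np.array([.5655,.0002,z]); print(z,proj("side",[c+d,c-d]).round(1), ((proj("side",[c+d,c-d])-[160,60])*3.3).round(0))
E
```

```text
2.45 [5.66907579e-01 3.28974398e-04 1.61920426e-01] [ 1.29996342e-03  6.78430202e-01 -1.39704744e-01  1.80305219e+00
  1.42153284e-01  6.65653117e-01  8.18674022e-01]
0.146 [[218.3 165.7]
 [232.8 158.1]] [[192. 349.]
 [240. 324.]]
0.186 [[217.4 146.1]
 [232.2 139.2]] [[190. 284.]
 [238. 261.]]
0.21 [[216.9 134.1]
 [231.9 127.5]] [[188. 244.]
 [237. 223.]]
```

The side view puts the fingertips about 40 mm higher than the reported pose says. x and y agree. I'll go down part way and compare again.

```bash
python3 -m inch '[[0.6,[0,0,1.5],0],[0.6,[0,0,3],0],[0.6,[0,0,4.1],0],[0.6,[0,0,4.1],0],[0.6,[0,0,4.1],0]]' 15
python3 - <<'E'
from h import *
im=viewer.snapshot("side"); go(*P['FL'],.085,149.5)
cv2.imwrite("pics/side3z.png",cv2.resize(im[60:240,160:340,::-1],None,fx=3.3,fy=3.3,interpolation=cv2.INTER_CUBIC))
t=np.radians(59.5); d=np.array([np.cos(t),np.sin(t),0])*.026
for z in (.105,.145):
  c=np.array([.5655,.0002,z]); print(z,((proj("side",[c+d,c-d])-[160,60])*3.3).round(0))
E
```

```text
clock: 2.95
tool_pos: [0.5658, 0.0002, 0.1195]
eef_rot: [0.263, 0.965, 0.0, 0.001]
contact_force: [-0.4, 0.3, 0.8]
opening: 0.398
t 3.0 pos [5.660e-01 2.000e-04 1.197e-01] ang 149.48 tilt -1.0 F [ 0.5 -0.6  0.5] M [-0.05  0.03 -0.01] op 0.401 q7 0.805
  -> shift cm [ 0.04 -0.02  3.47] yaw -0.02
0.105 [[195. 413.]
 [242. 386.]]
0.145 [[192. 351.]
 [240. 325.]]
```

View pics/side3z.png

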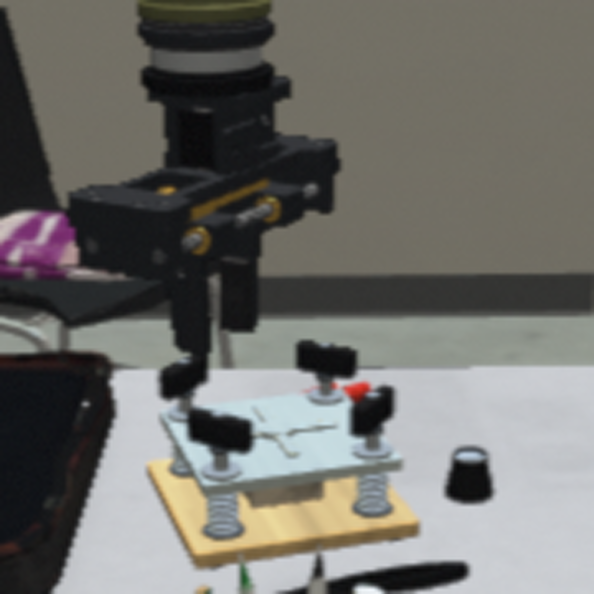

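```bash
python3 - <<'E'
from h import *
im=viewer.snapshot("top"); cv2.imwrite("pics/top3z.png",cv2.resize(im[80:240,180:340,::-1],None,fx=3.7,fy=3.7,interpolation=cv2.INTER_CUBIC))
c=np.array([.566,0,0]); t=np.radians(59.5); e=np.array([np.cos(t),np.sin(t),0]); f=np.array([-e[1],e[0],0])
for zb in (.17,.21,.25):
  q=[c+e*.0935+f*s*.0375+[0,0,zb] for s in(-1,1)]
  print(zb,((proj("top",q)-[180,80])*3.7).round(0))
E
```

```text
0.17 [[188. 133.]
 [115. 259.]]
0.21 [[183. 108.]
 [107. 239.]]
0.25 [[177.  81.]
 [ 98. 218.]]
```

View pics/top3z.png

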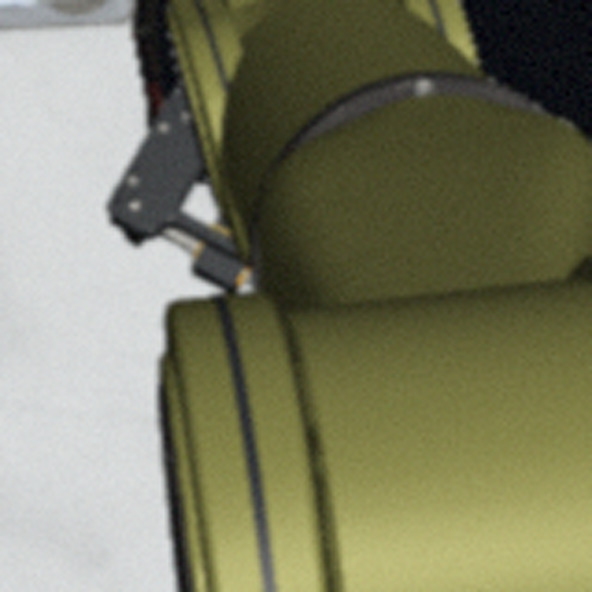

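```bash
python3 -m inch '[[0.6,[0,0,1],0],[0.6,[0,0,2],0],[0.6,[0,0,3],0],[0.6,[0,0,3.3],0],[0.6,[0,0,3.3],0],[0.6,[0,0,3.3],0]]' 15
python3 - <<'E'
from h import *
im=viewer.snapshot("side"); go(*P['FL'],.085,149.5)
cv2.imwrite("pics/side4z.png",cv2.resize(im[120:220,180:300,::-1],None,fx=5,fy=5,interpolation=cv2.INTER_CUBIC))
E
```

```text
clock: 3.65
tool_pos: [0.5654, 0.0002, 0.0857]
eef_rot: [0.263, 0.965, 0.0, -0.0]
contact_force: [-0.0, 0.3, -0.1]
opening: 0.404
t 3.7 pos [5.655e-01 2.000e-04 8.590e-02] ang 149.49 tilt -1.0 F [ 0.1 -0.1 -0.9] M [0.01 0.04 0.01] op 0.404 q7 0.794
  -> shift cm [-0.    0.01  0.09] yaw -0.01
```

View pics/side4z.png

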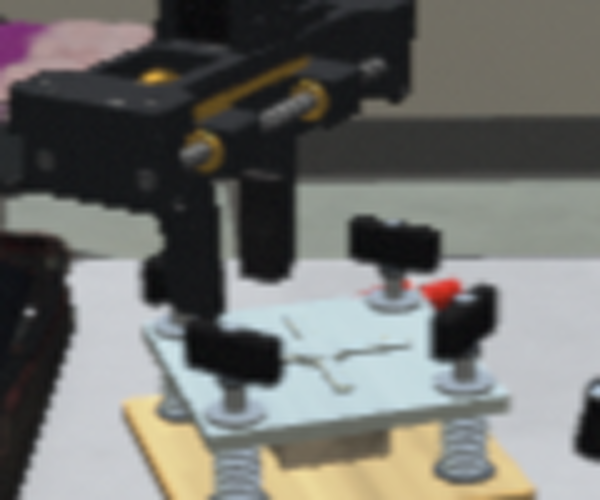

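```bash
python3 - <<'E'
from h import *
t=np.radians(59.5); d=np.array([np.cos(t),np.sin(t),0])*.026
for z in (.072,.112):
  c=np.array([.5655,.0002,z]); print(z,((proj("side",[c+d,c-d])-[180,120])*5).round(0))
print(((proj("side",[.5656,.0003,.096])-[180,120])*5).round(0))
E
python3 -m inch '[[0.85,[0,0,0],0],[0.85,[0,0,0],0],[0.85,[0,0,0],0],[0.85,[0,0,0],0]]' 8
```

```text
0.072 [[199. 402.]
 [269. 358.]]
0.112 [[195. 310.]
 [266. 268.]]
[[232. 325.]]
clock: 4.1
tool_pos: [0.5653, 0.0001, 0.0859]
eef_rot: [0.263, 0.965, 0.0, 0.0]
contact_force: [0.4, -0.3, -0.1]
opening: 0.152
```

```bash
python3 -m inch '[[0.95,[0,0,0],0],[0.95,[0,0,0],0],[0.95,[0,0,0],0]]' 8
```

```text
clock: 4.4
tool_pos: [0.5653, 0.0002, 0.0858]
eef_rot: [0.263, 0.965, 0.0, -0.0]
contact_force: [-0.0, -0.6, -0.4]
opening: 0.052
```

The fingers closed on nothing, so the reported z really is about 40 mm too low, as the camera showed. I'll open and go down another 40 mm, watching the force.

```bash
python3 -m inch '[[0.6,[0,0,0],0],[0.6,[0,0,0],0],[0.6,[0,0,0],0],[0.6,[0,0,1],0],[0.6,[0,0,2],0],[0.6,[0,0,3],0],[0.6,[0,0,3.5],0],[0.6,[0,0,4],0],[0.6,[0,0,4],0]]' 15
python3 - <<'E'
from h import *
im=viewer.snapshot("side"); go(*P['FL'],.045,149.5)
cv2.imwrite("pics/side5z.png",cv2.resize(im[120:220,180:300,::-1],None,fx=5,fy=5,interpolation=cv2.INTER_CUBIC))
E
```

```text
clock: 5.3
tool_pos: [0.5648, 0.0002, 0.045]
eef_rot: [0.263, 0.965, -0.0, -0.001]
contact_force: [0.4, 0.5, -0.2]
opening: 0.398
t 5.35 pos [5.651e-01 2.000e-04 4.550e-02] ang 149.48 tilt -1.0 F [0.3 0.2 0.7] M [ 0.01  0.04 -0.02] op 0.399 q7 0.783
  -> shift cm [-0.03  0.04  0.05] yaw -0.02
```

View pics/side5z.png

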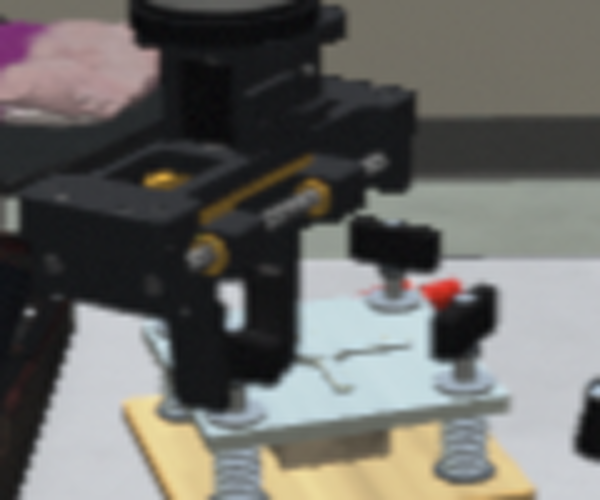

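The fingers now straddle the handle, with tips at about (200,405) just above the collar. Closing.

```bash
python3 -m inch '[[0.8,[0,0.03,0],0],[0.95,[0,0.03,0],0],[0.95,[0,0.03,0],0],[0.95,[0,0.03,0],0],[0.95,[0,0.03,0],0],[0.95,[0,0.03,0],0]]' 20; python3 -c "
from h import *
go(*P['FL'],.0455,107.1)"
```

```text
clock: 5.95
tool_pos: [0.5654, 0.0, 0.0461]
eef_rot: [0.263, 0.965, -0.0, 0.0]
contact_force: [-0.7, -0.5, 3.4]
opening: 0.134
t 5.95 pos [0.5654 0.     0.0461] ang 149.46 tilt -1.0 F [-0.7 -0.5  3.4] M [-0.22  0.16 -0.12] op 0.134 q7 0.783
  -> shift cm [-0.    0.03  0.06] yaw 42.36
```

```bash
python3 -m inch '[[0.95,[0,0.03,0.03],6],[0.95,[0,0.03,0.07],12],[0.95,[0,0.03,0.1],18],[0.95,[0,0.03,0.14],24],[0.95,[0,0.03,0.17],30],[0.95,[0,0.03,0.21],36],[0.95,[0,0.03,0.24],42.4],[0.95,[0,0.03,0.24],42.4],[0.95,[0,0.03,0.24],42.4]]' 20; python3 -c "
from h import *
go(*P['FL'],.0455,107.1)"
```

```text
clock: 6.85
tool_pos: [0.5662, 0.0005, 0.044]
eef_rot: [0.594, 0.804, 0.0, 0.001]
contact_force: [-0.3, -0.7, 4.9]
opening: 0.133
t 6.85 pos [5.662e-01 5.000e-04 4.400e-02] ang 107.09 tilt -1.0 F [-0.3 -0.7  4.9] M [-0.29  0.25 -0.02] op 0.133 q7 0.337
  -> shift cm [-0.01 -0.06 -0.15] yaw -0.01
```

```bash
python3 -c "
from h import *
go(*P['NR'],.0455,150.6)"
```

```text
t 6.85 pos [5.662e-01 5.000e-04 4.400e-02] ang 107.09 tilt -1.0 F [-0.3 -0.7  4.9] M [-0.29  0.25 -0.02] op 0.133 q7 0.337
  -> shift cm [-10.   -10.06  -0.16] yaw -43.51
```

```bash
python3 -m inch '[[0.6,[0,0,-0.1],0],[0.6,[0,0,-0.1],0],[0.6,[0,0,-0.1],0],[0.6,[0,0,-1.5],0],[0.6,[0,0,-3.5],0],[0.6,[0,0,-5],-3],[0.6,[-2,-2,-5],-11],[0.6,[-4,-4,-5],-19],[0.6,[-6,-6,-5],-27],[0.6,[-8,-8,-5],-35],[0.6,[-10,-10,-5],-43.5],[0.6,[-10,-10,-5],-43.5],[0.6,[-10,-10.05,-4],-43.5],[0.6,[-10,-10.05,-4],-43.5]]' 20; python3 -c "
from h import *
go(*P['NR'],.0455,150.6)
im=viewer.snapshot('side')
cv2.imwrite('pics/side6z.png',cv2.resize(im[120:230,180:300,::-1],None,fx=5,fy=5,interpolation=cv2.INTER_CUBIC))"
```

```text
clock: 8.25
tool_pos: [0.4992, -0.123, 0.0827]
eef_rot: [0.254, 0.967, 0.0, -0.0]
contact_force: [0.2, 0.5, -0.4]
opening: 0.401
t 8.25 pos [ 0.4992 -0.123   0.0827] ang 150.6 tilt -1.0 F [ 0.2  0.5 -0.4] M [0.06 0.02 0.04] op 0.401 q7 0.974
  -> shift cm [-0.1  -0.13  3.72] yaw -0.0
```

View pics/side6z.png

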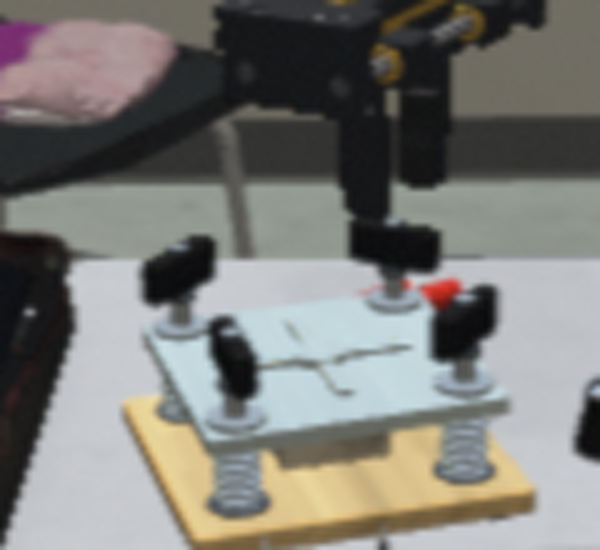

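Screw FL is at half-way (bar at (235,360)). Descending on NR.

```bash
python3 -m inch '[[0.6,[-0.05,-0.08,1],0],[0.6,[-0.05,-0.08,2],0],[0.6,[-0.05,-0.08,3],0],[0.6,[-0.05,-0.08,3.7],0],[0.6,[-0.05,-0.08,3.7],0],[0.6,[-0.05,-0.08,3.7],0]]' 20; python3 -c "
from h import *
go(*P['NR'],.0455,150.6)"
```

```text
clock: 8.9
tool_pos: [0.4988, -0.1254, 0.0461]
eef_rot: [0.254, 0.967, -0.0, -0.0]
contact_force: [0.5, -0.2, -0.2]
opening: 0.402
t 8.9 pos [ 0.4988 -0.1254  0.0461] ang 150.58 tilt -1.0 F [ 0.5 -0.2 -0.2] M [-0.04  0.02  0.01] op 0.402 q7 0.963
  -> shift cm [-0.01  0.1   0.06] yaw -0.02
```

```bash
python3 -m inch '[[0.8,[0,0.08,0.05],0],[0.95,[0,0.08,0.05],0],[0.95,[0,0.08,0.05],0],[0.95,[0,0.08,0.05],0],[0.95,[0,0.08,0.05],0],[0.95,[0,0.08,0.08],6],[0.95,[0,0.08,0.11],12],[0.95,[0,0.08,0.15],18],[0.95,[0,0.08,0.19],24],[0.95,[0,0.08,0.22],30],[0.95,[0,0.08,0.26],36],[0.95,[0,0.08,0.29],43.5],[0.95,[0,0.08,0.29],43.5],[0.95,[0,0.08,0.29],43.5]]' 20; python3 -c "
from h import *
go(*P['NR'],.0432,107.1)
go(*P['FR'],.0455,57.7)"
```

```text
clock: 10.3
tool_pos: [0.5, -0.1246, 0.0438]
eef_rot: [0.593, 0.805, 0.0, 0.001]
contact_force: [-0.4, -0.5, 3.6]
opening: 0.137
t 10.3 pos [ 0.5    -0.1246  0.0438] ang 107.23 tilt -1.0 F [-0.4 -0.5  3.6] M [ 0.04 -0.07 -0.13] op 0.137 q7 0.541
  -> shift cm [ 0.02 -0.06  0.06] yaw 0.13
t 10.3 pos [ 0.5    -0.1246  0.0438] ang 107.23 tilt -1.0 F [-0.4 -0.5  3.6] M [ 0.04 -0.07 -0.13] op 0.137 q7 0.541
  -> shift cm [-0.    9.94 -0.16] yaw 49.53
```

```bash
python3 -m inch '[[0.6,[0,0,-0.1],0],[0.6,[0,0,-0.1],0],[0.6,[0,0,-0.1],0],[0.6,[0,0,-1.5],0],[0.6,[0,0,-3.5],0],[0.6,[0,0,-5],3],[0.6,[0,2,-5],11],[0.6,[0,4,-5],19],[0.6,[0,6,-5],27],[0.6,[0,8,-5],35],[0.6,[0,9.9,-5],43],[0.6,[0,9.9,-5],49.5],[0.6,[0,9.9,-5],49.5],[0.6,[0,9.9,-5],49.5],[0.6,[0,9.9,-3.5],49.5],[0.6,[0,9.9,-3.5],49.5]]' 20; python3 -c "
from h import *
go(*P['FR'],.0455,57.7)
im=viewer.snapshot('side')
cv2.imwrite('pics/side7z.png',cv2.resize(im[120:230,180:300,::-1],None,fx=5,fy=5,interpolation=cv2.INTER_CUBIC))"
```

```text
clock: 11.9
tool_pos: [0.5921, -0.0954, 0.0765]
eef_rot: [0.876, 0.482, -0.001, -0.001]
contact_force: [0.4, -0.4, 0.2]
opening: 0.404
t 11.9 pos [ 0.5921 -0.0954  0.0765] ang 57.62 tilt -0.99999 F [ 0.4 -0.4  0.2] M [-0.05  0.11 -0.01] op 0.404 q7 -0.087
  -> shift cm [0.18 0.25 3.1 ] yaw -0.08
```

View pics/side7z.png

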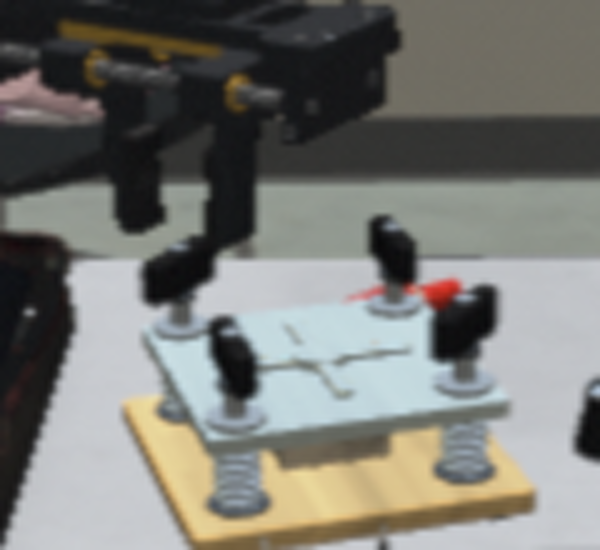

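NR is also at half-way, (392,250). Now FR.

```bash
python3 -m inch '[[0.6,[0.1,0.15,0.5],0],[0.6,[0.1,0.15,1],0],[0.6,[0.1,0.15,2],0],[0.6,[0.1,0.15,3],0],[0.6,[0.1,0.15,3],0],[0.6,[0.1,0.15,3],0],[0.6,[0.1,0.15,3],0]]' 20; python3 -c "
from h import *
go(*P['FR'],.0455,57.7)"
```

```text
clock: 12.65
tool_pos: [0.596, -0.0957, 0.0487]
eef_rot: [0.876, 0.482, 0.0, 0.0]
contact_force: [-0.1, -0.3, 0.4]
opening: 0.404
t 12.65 pos [ 0.596  -0.0957  0.0487] ang 57.58 tilt -1.0 F [-0.1 -0.3  0.4] M [0.01 0.07 0.03] op 0.404 q7 -0.075
  -> shift cm [-0.01 -0.11  0.32] yaw -0.12
```

Closing and turning by 40.5° (57.6 → 17.1).

```bash
python3 -m inch '[[0.7,[0,-0.08,0.28],0],[0.95,[0,-0.08,0.28],0],[0.95,[0,-0.08,0.28],0],[0.95,[0,-0.08,0.28],0],[0.95,[0,-0.08,0.28],0],[0.95,[0,-0.08,0.31],6],[0.95,[0,-0.08,0.34],12],[0.95,[0,-0.08,0.38],18],[0.95,[0,-0.08,0.41],24],[0.95,[0,-0.08,0.45],30],[0.95,[0,-0.08,0.48],36],[0.95,[0,-0.08,0.51],40.5],[0.95,[0,-0.08,0.51],40.5],[0.95,[0,-0.08,0.51],40.5]]' 20; python3 -c "
from h import *
go(*P['FR'],.0432,17.1)
go(*P['NL'],.0455,61.0)"
```

```text
clock: 14.05
tool_pos: [0.5963, -0.096, 0.0437]
eef_rot: [0.989, 0.149, 0.001, 0.001]
contact_force: [4.2, -3.0, -2.6]
opening: 0.135
t 14.05 pos [ 0.5963 -0.096   0.0437] ang 17.16 tilt -1.0 F [ 4.2 -3.  -2.6] M [-0.58 -0.65 -0.03] op 0.135 q7 -0.547
  -> shift cm [-0.1  -0.11  0.05] yaw 0.06
t 14.05 pos [ 0.5963 -0.096   0.0437] ang 17.16 tilt -1.0 F [ 4.2 -3.  -2.6] M [-0.58 -0.65 -0.03] op 0.135 q7 -0.547
  -> shift cm [-10.09 -10.12  -0.22] yaw -43.84
```

```bash
python3 -m inch '[[0.6,[0,0,-0.05],0],[0.6,[0,0,-0.05],0],[0.6,[0,0,-0.05],0],[0.6,[0,0,-1.5],0],[0.6,[0,0,-3.5],0],[0.6,[0,0,-5],-3],[0.6,[-2,-2,-5],-11],[0.6,[-4,-4,-5],-19],[0.6,[-6,-6,-5],-27],[0.6,[-8,-8,-5],-35],[0.6,[-10,-10,-5],-43],[0.6,[-10.05,-10.05,-5],-43.8],[0.6,[-10.05,-10.05,-5],-43.8],[0.6,[-10.05,-10.05,-5],-43.8],[0.6,[-10.05,-10.05,-3.5],-43.8],[0.6,[-10.05,-10.05,-3.5],-43.8],[0.6,[-10.05,-10.05,-3.5],-43.8]]' 20; python3 -c "
from h import *
go(*P['NL'],.0455,61.0)
im=viewer.snapshot('side')
cv2.imwrite('pics/side8z.png',cv2.resize(im[120:230,180:300,::-1],None,fx=5,fy=5,interpolation=cv2.INTER_CUBIC))"
```

```text
clock: 15.75
tool_pos: [0.47, -0.0291, 0.0784]
eef_rot: [0.862, 0.506, -0.0, 0.0]
contact_force: [-0.8, 0.6, -0.8]
opening: 0.403
t 15.75 pos [ 0.47   -0.0291  0.0784] ang 60.82 tilt -1.0 F [-0.8  0.6 -0.8] M [-0.06  0.12 -0.07] op 0.403 q7 -0.046
  -> shift cm [ 0.01 -0.01  3.29] yaw -0.18
```

View pics/side8z.png

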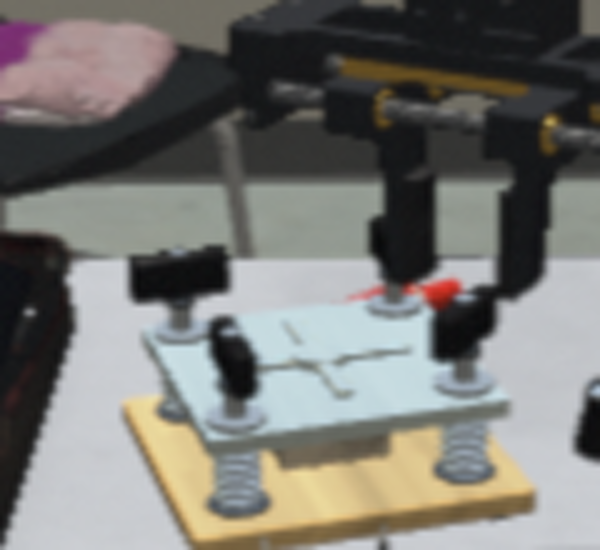

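FR is at half-way, (180,272). Now NL, turning 60.8 → 17.1 = 43.7°.

```bash
python3 -m inch '[[0.6,[0,0,1],0],[0.6,[0,0,2],0],[0.6,[0,0,3],0],[0.6,[0,0,3.25],0],[0.6,[0,0,3.25],0],[0.6,[0,0,3.25],0],[0.6,[0,0,3.25],0]]' 20; python3 -c "
from h import *
go(*P['NL'],.0455,61)"
```

```text
clock: 16.5
tool_pos: [0.4697, -0.0286, 0.0461]
eef_rot: [0.862, 0.507, 0.0, 0.0]
contact_force: [0.3, -0.1, 0.2]
opening: 0.4
t 16.5 pos [ 0.4697 -0.0286  0.0461] ang 60.88 tilt -1.0 F [ 0.3 -0.1  0.2] M [-0.07  0.06 -0.09] op 0.4 q7 -0.028
  -> shift cm [-0.02  0.04  0.06] yaw -0.12
```

```bash
python3 -m inch '[[0.7,[0,0.04,0.04],0],[0.95,[0,0.04,0.04],0],[0.95,[0,0.04,0.04],0],[0.95,[0,0.04,0.04],0],[0.95,[0,0.04,0.04],0],[0.95,[0,0.04,0.07],6],[0.95,[0,0.04,0.1],12],[0.95,[0,0.04,0.14],18],[0.95,[0,0.04,0.17],24],[0.95,[0,0.04,0.21],30],[0.95,[0,0.04,0.24],36],[0.95,[0,0.04,0.28],43.7],[0.95,[0,0.04,0.28],43.7],[0.95,[0,0.04,0.28],43.7]]' 20; python3 -c "
from h import *
go(*P['NL'],.0432,17.1)
go(*P['FL'],.0435,107.1)"
```

```text
clock: 17.9
tool_pos: [0.4715, -0.0298, 0.0434]
eef_rot: [0.989, 0.15, 0.001, 0.001]
contact_force: [4.3, -2.4, 0.4]
opening: 0.134
t 17.9 pos [ 0.4715 -0.0298  0.0434] ang 17.3 tilt -0.99999 F [ 4.3 -2.4  0.4] M [-0.66 -0.7  -0.07] op 0.134 q7 -0.436
  -> shift cm [-0.11 -0.12  0.02] yaw 0.2
t 17.9 pos [ 0.4715 -0.0298  0.0434] ang 17.3 tilt -0.99999 F [ 4.3 -2.4  0.4] M [-0.66 -0.7  -0.07] op 0.134 q7 -0.436
  -> shift cm [ 9.88 -0.08  0.01] yaw -89.8
```

```bash
python3 -m inch '[[0.6,[0,0,-0.05],0],[0.6,[0,0,-0.05],0],[0.6,[0,0,-0.05],0],[0.6,[0,0,-1.5],0],[0.6,[0,0,-3.5],0],[0.6,[0,0,-5],-3],[0.6,[1,0,-5],-11],[0.6,[2,0,-5],-19],[0.6,[3,0,-5],-27],[0.6,[4,0,-5],-35],[0.6,[5,0,-5],-43],[0.6,[6,0,-5],-51],[0.6,[7,0,-5],-59],[0.6,[8,0,-5],-67],[0.6,[9,0,-5],-75],[0.6,[9.8,-0.05,-5],-83],[0.6,[9.8,-0.05,-5],-89.8],[0.6,[9.8,-0.05,-5],-89.8],[0.6,[9.8,-0.05,-3.5],-89.8],[0.6,[9.8,-0.05,-3.5],-89.8]]' 20; python3 -c "
from h import *
go(*P['FL'],.0435,107.1)
im=viewer.snapshot('side')
cv2.imwrite('pics/side9z.png',cv2.resize(im[120:230,180:300,::-1],None,fx=5,fy=5,interpolation=cv2.INTER_CUBIC))"
```

```text
clock: 19.9
tool_pos: [0.5613, 0.0007, 0.0768]
eef_rot: [0.596, 0.803, -0.001, -0.002]
contact_force: [0.7, -0.1, -0.3]
opening: 0.401
t 19.9 pos [0.5613 0.0007 0.0768] ang 106.86 tilt -0.99999 F [ 0.7 -0.1 -0.3] M [-0.05  0.05  0.01] op 0.401 q7 0.363
  -> shift cm [-0.17  0.41  3.32] yaw -0.24
```

View pics/side9z.png

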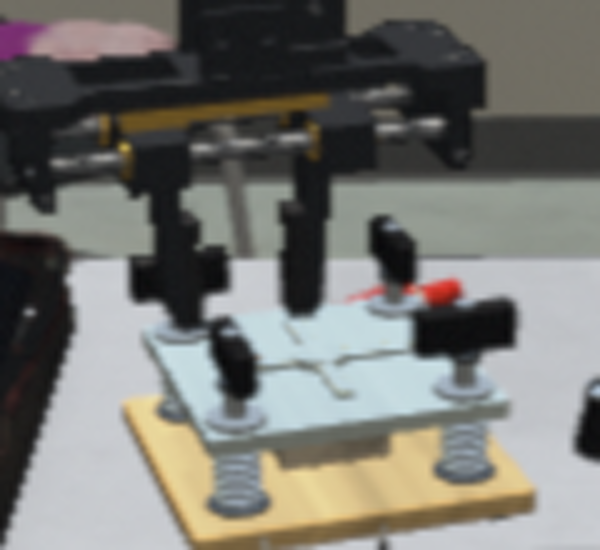

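All four bars are now at half-way and the plate looks level. Second round starts with FL.

```bash
python3 -m inch '[[0.6,[-0.1,0.25,0],0],[0.6,[-0.1,0.25,0],0],[0.6,[-0.1,0.25,1],0],[0.6,[-0.1,0.25,2],0],[0.6,[-0.1,0.25,3],0],[0.6,[-0.1,0.25,3.3],0],[0.6,[-0.1,0.25,3.3],0],[0.6,[-0.1,0.25,3.3],0]]' 20; python3 -c "
from h import *
go(*P['FL'],.0435,62.1)"
```

```text
clock: 20.75
tool_pos: [0.5661, 0.0003, 0.045]
eef_rot: [0.595, 0.804, -0.0, -0.0]
contact_force: [-0.1, -0.2, 0.4]
opening: 0.402
t 20.75 pos [5.661e-01 3.000e-04 4.500e-02] ang 106.97 tilt -1.0 F [-0.1 -0.2  0.4] M [0.02 0.09 0.03] op 0.402 q7 0.369
  -> shift cm [ 0.01 -0.04  0.15] yaw 44.87
```

```bash
python3 -m inch '[[0.7,[0,-0.04,0.12],0],[0.95,[0,-0.04,0.12],0],[0.95,[0,-0.04,0.12],0],[0.95,[0,-0.04,0.12],0],[0.95,[0,-0.04,0.12],0],[0.95,[0,-0.04,0.15],6],[0.95,[0,-0.04,0.18],12],[0.95,[0,-0.04,0.22],18],[0.95,[0,-0.04,0.25],24],[0.95,[0,-0.04,0.29],30],[0.95,[0,-0.04,0.32],36],[0.95,[0,-0.04,0.36],42],[0.95,[0,-0.04,0.38],46],[0.95,[0,-0.04,0.38],48],[0.95,[0,-0.04,0.38],48],[0.95,[0,-0.04,0.38],48]]' 25; python3 -c "
from h import *
go(*P['FL'],.041,62.1)
go(*P['NR'],.0435,107.1)"
```

```text
clock: 22.35
tool_pos: [0.5669, 0.0004, 0.0418]
eef_rot: [0.87, 0.493, 0.001, 0.001]
contact_force: [2.6, 1.0, 4.6]
opening: 0.135
t 22.35 pos [5.669e-01 4.000e-04 4.180e-02] ang 59.11 tilt -1.0 F [2.6 1.  4.6] M [-0.02 -0.42  0.5 ] op 0.135 q7 -0.135
  -> shift cm [-0.08 -0.11  0.08] yaw -2.99
t 22.35 pos [5.669e-01 4.000e-04 4.180e-02] ang 59.11 tilt -1.0 F [2.6 1.  4.6] M [-0.02 -0.42  0.5 ] op 0.135 q7 -0.135
  -> shift cm [-14.19   0.62  -0.18] yaw -47.99
```

Moment is 0.5 N·m, well over the 0.1 needed to turn, so it is against the stop. NR next.

```bash
python3 -m inch '[[0.6,[0,0,-0.05],-2],[0.6,[0,0,-0.05],-2],[0.6,[0,0,-0.05],-2],[0.6,[0,0,-1.5],-2],[0.6,[0,0,-3.5],-2],[0.6,[0,0,-5],-6],[0.6,[-2.5,0.1,-5],-14],[0.6,[-5,0.2,-5],-22],[0.6,[-7.5,0.3,-5],-30],[0.6,[-10,0.4,-5],-38],[0.6,[-12.5,0.5,-5],-46],[0.6,[-14.15,0.6,-5],-48],[0.6,[-14.15,0.6,-5],-48],[0.6,[-14.15,0.6,-5],-48],[0.6,[-14.15,0.6,-3.5],-48],[0.6,[-14.15,0.6,-3.5],-48],[0.6,[-14.15,0.6,-3.5],-48]]' 20; python3 -c "
from h import *
go(*P['NR'],.0435,107.1)
im=viewer.snapshot('side')
cv2.imwrite('pics/side10z.png',cv2.resize(im[120:230,180:300,::-1],None,fx=5,fy=5,interpolation=cv2.INTER_CUBIC))"
```

```text
clock: 24.05
tool_pos: [0.4983, -0.1228, 0.0763]
eef_rot: [0.594, 0.804, 0.0, -0.0]
contact_force: [-0.2, 0.0, 0.2]
opening: 0.397
t 24.05 pos [ 0.4983 -0.1228  0.0763] ang 107.07 tilt -1.0 F [-0.2  0.   0.2] M [-0.03  0.07  0.01] op 0.397 q7 0.559
  -> shift cm [-0.21  0.06  3.28] yaw -0.03
```

View pics/side10z.png

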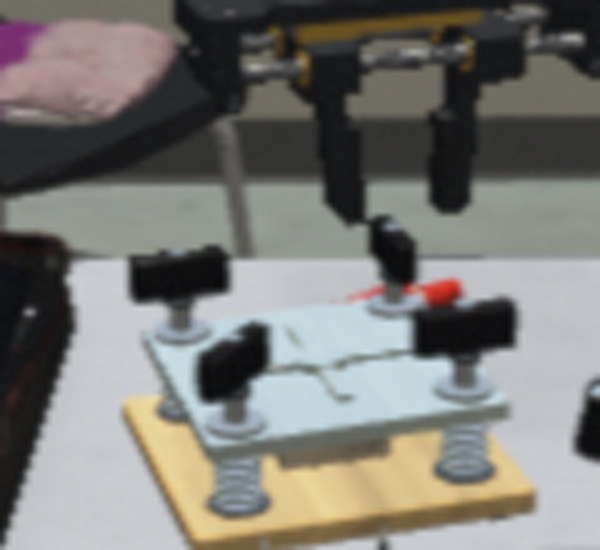

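FL is home, with its bar at (235,362) along the diagonal.

```bash
python3 -m inch '[[0.6,[-0.1,0.03,0],0],[0.6,[-0.1,0.03,1],0],[0.6,[-0.1,0.03,2],0],[0.6,[-0.1,0.03,3],0],[0.6,[-0.1,0.03,3.3],0],[0.6,[-0.1,0.03,3.3],0],[0.6,[-0.1,0.03,3.3],0]]' 20; python3 -c "
from h import *
go(*P['NR'],.0435,62.1)"
```

```text
clock: 24.8
tool_pos: [0.4984, -0.125, 0.0432]
eef_rot: [0.595, 0.804, -0.0, -0.0]
contact_force: [-0.0, -0.8, 0.9]
opening: 0.401
t 24.8 pos [ 0.4984 -0.125   0.0432] ang 106.98 tilt -1.0 F [-0.  -0.8  0.9] M [-0.    0.04  0.  ] op 0.401 q7 0.564
  -> shift cm [ 0.01  0.11 -0.03] yaw 44.88
```

```bash
python3 -m inch '[[0.7,[0,0.1,0],0],[0.95,[0,0.1,0],0],[0.95,[0,0.1,0],0],[0.95,[0,0.1,0],0],[0.95,[0,0.1,0],0],[0.95,[0,0.1,0.03],6],[0.95,[0,0.1,0.06],12],[0.95,[0,0.1,0.1],18],[0.95,[0,0.1,0.13],24],[0.95,[0,0.1,0.17],30],[0.95,[0,0.1,0.2],36],[0.95,[0,0.1,0.24],42],[0.95,[0,0.1,0.26],46],[0.95,[0,0.1,0.26],48],[0.95,[0,0.1,0.26],48],[0.95,[0,0.1,0.26],48]]' 25; python3 -c "
from h import *
go(*P['NR'],.041,62.1)
go(*P['FR'],.0435,17.1)"
```

```text
clock: 26.4
tool_pos: [0.5007, -0.1248, 0.0411]
eef_rot: [0.87, 0.493, 0.001, 0.001]
contact_force: [3.3, 0.3, 4.4]
opening: 0.135
t 26.4 pos [ 0.5007 -0.1248  0.0411] ang 59.11 tilt -1.0 F [3.3 0.3 4.4] M [-0.01 -0.51  0.51] op 0.135 q7 0.102
  -> shift cm [-0.05 -0.12  0.01] yaw -2.99
t 26.4 pos [ 0.5007 -0.1248  0.0411] ang 59.11 tilt -1.0 F [3.3 0.3 4.4] M [-0.01 -0.51  0.51] op 0.135 q7 0.102
  -> shift cm [ 7.38  6.57 -0.22] yaw 42.01
```

```bash
python3 -m inch '[[0.6,[0,0,-0.05],-2],[0.6,[0,0,-0.05],-2],[0.6,[0,0,-0.05],-2],[0.6,[0,0,-1.5],-2],[0.6,[0,0,-3.5],-2],[0.6,[0,0,-5],2],[0.6,[1.5,1.3,-5],10],[0.6,[3,2.6,-5],18],[0.6,[4.5,4,-5],26],[0.6,[6,5.3,-5],34],[0.6,[7.4,6.6,-5],42],[0.6,[7.4,6.6,-5],42],[0.6,[7.4,6.6,-5],42],[0.6,[7.4,6.6,-5],42],[0.6,[7.4,6.6,-3.5],42],[0.6,[7.4,6.6,-3.5],42],[0.6,[7.4,6.6,-3.5],42]]' 20; python3 -c "
from h import *
go(*P['FR'],.0435,17.1)
im=viewer.snapshot('side')
cv2.imwrite('pics/side11z.png',cv2.resize(im[120:230,180:300,::-1],None,fx=5,fy=5,interpolation=cv2.INTER_CUBIC))"
```

```text
clock: 28.1
tool_pos: [0.5932, -0.0953, 0.075]
eef_rot: [0.989, 0.147, -0.001, -0.0]
contact_force: [0.9, 0.1, -0.4]
opening: 0.4
t 28.1 pos [ 0.5932 -0.0953  0.075 ] ang 16.96 tilt -1.0 F [ 0.9  0.1 -0.4] M [-0.08  0.14  0.05] op 0.4 q7 -0.539
  -> shift cm [0.18 0.04 3.15] yaw -0.14
```

View pics/side11z.png

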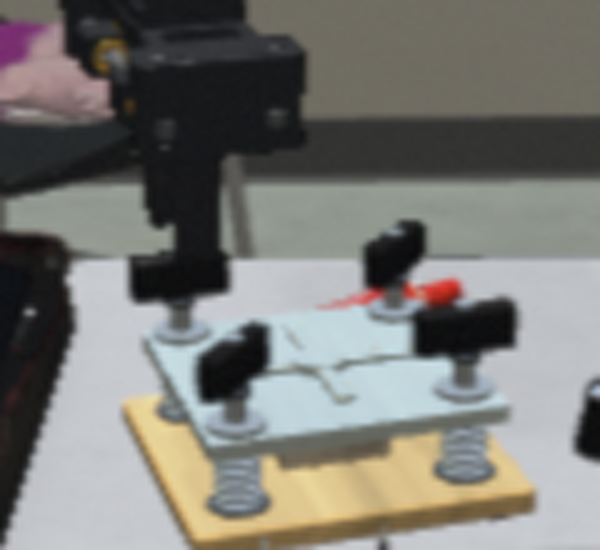

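NR is home, (393,255). Now FR.

```bash
python3 -m inch '[[0.6,[0.05,-0.05,0],0],[0.6,[0.05,-0.05,1],0],[0.6,[0.05,-0.05,2],0],[0.6,[0.05,-0.05,3],0],[0.6,[0.05,-0.05,3.15],0],[0.6,[0.05,-0.05,3.15],0],[0.6,[0.05,-0.05,3.15],0]]' 20; python3 -c "
from h import *
go(*P['FR'],.0435,-27.9)"
```

```text
clock: 28.85
tool_pos: [0.5946, -0.0948, 0.0443]
eef_rot: [0.989, 0.148, 0.0, 0.0]
contact_force: [0.7, 0.3, -0.1]
opening: 0.4
t 28.85 pos [ 0.5946 -0.0948  0.0443] ang 16.98 tilt -1.0 F [ 0.7  0.3 -0.1] M [ 0.01  0.12 -0.06] op 0.4 q7 -0.513
  -> shift cm [0.03 0.05 0.08] yaw 44.88
```

```bash
python3 -m inch '[[0.7,[0.03,0.05,0.06],0],[0.95,[0.03,0.05,0.06],0],[0.95,[0.03,0.05,0.06],0],[0.95,[0.03,0.05,0.06],0],[0.95,[0.03,0.05,0.06],0],[0.95,[0.03,0.05,0.09],6],[0.95,[0.03,0.05,0.12],12],[0.95,[0.03,0.05,0.16],18],[0.95,[0.03,0.05,0.19],24],[0.95,[0.03,0.05,0.23],30],[0.95,[0.03,0.05,0.26],36],[0.95,[0.03,0.05,0.3],42],[0.95,[0.03,0.05,0.32],46],[0.95,[0.03,0.05,0.32],48],[0.95,[0.03,0.05,0.32],48],[0.95,[0.03,0.05,0.32],48]]' 25; python3 -c "
from h import *
go(*P['FR'],.041,-27.9)
go(*P['NL'],.0435,17.1)"
```

```text
clock: 30.45
tool_pos: [0.5955, -0.0959, 0.0414]
eef_rot: [0.964, -0.267, 0.001, 0.001]
contact_force: [1.7, -4.0, 1.6]
opening: 0.138
t 30.45 pos [ 0.5955 -0.0959  0.0414] ang -30.93 tilt -1.0 F [ 1.7 -4.   1.6] M [-0.7  -0.08  0.5 ] op 0.138 q7 -1.172
  -> shift cm [-0.08 -0.04  0.04] yaw -3.03
t 30.45 pos [ 0.5955 -0.0959  0.0414] ang -30.93 tilt -1.0 F [ 1.7 -4.   1.6] M [-0.7  -0.08  0.5 ] op 0.138 q7 -1.172
  -> shift cm [-14.2    0.71  -0.23] yaw -48.03
```

```bash
python3 -m inch '[[0.6,[0,0,-0.05],-2],[0.6,[0,0,-0.05],-2],[0.6,[0,0,-0.05],-2],[0.6,[0,0,-1.5],-2],[0.6,[0,0,-3.5],-2],[0.6,[0,0,-5],-6],[0.6,[-2.5,0.1,-5],-14],[0.6,[-5,0.25,-5],-22],[0.6,[-7.5,0.35,-5],-30],[0.6,[-10,0.5,-5],-38],[0.6,[-12.5,0.6,-5],-46],[0.6,[-14.15,0.7,-5],-48],[0.6,[-14.15,0.7,-5],-48],[0.6,[-14.15,0.7,-5],-48],[0.6,[-14.15,0.7,-3.5],-48],[0.6,[-14.15,0.7,-3.5],-48],[0.6,[-14.15,0.7,-3.5],-48]]' 20; python3 -c "
from h import *
go(*P['NL'],.0435,17.1)
im=viewer.snapshot('side')
cv2.imwrite('pics/side12z.png',cv2.resize(im[120:230,180:300,::-1],None,fx=5,fy=5,interpolation=cv2.INTER_CUBIC))"
```

```text
clock: 32.15
tool_pos: [0.4708, -0.0287, 0.0761]
eef_rot: [0.989, 0.147, 0.0, 0.0]
contact_force: [0.4, -0.7, -0.0]
opening: 0.397
t 32.15 pos [ 0.4708 -0.0287  0.0761] ang 16.92 tilt -1.0 F [ 0.4 -0.7 -0. ] M [-0.02  0.18 -0.01] op 0.397 q7 -0.496
  -> shift cm [-0.09  0.    3.26] yaw -0.18
```

View pics/side12z.png

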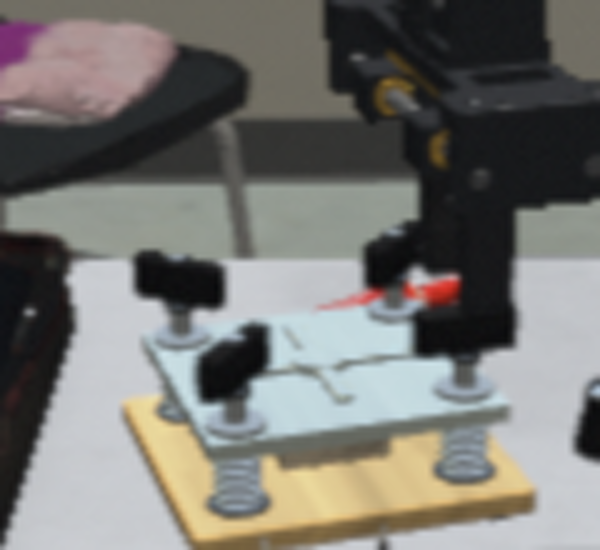

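FR is home, (180,280). Last one is NL.

```bash
python3 -m inch '[[0.6,[0,0,0],0],[0.6,[0,0,1],0],[0.6,[0,0,2],0],[0.6,[0,0,3],0],[0.6,[0,0,3.25],0],[0.6,[0,0,3.25],0],[0.6,[0,0,3.25],0]]' 20; python3 -c "
from h import *
go(*P['NL'],.0435,-27.9)"
```

```text
clock: 32.9
tool_pos: [0.4701, -0.0282, 0.0436]
eef_rot: [0.989, 0.148, 0.0, 0.0]
contact_force: [-0.1, 0.2, 0.4]
opening: 0.403
t 32.9 pos [ 0.4701 -0.0282  0.0436] ang 16.98 tilt -1.0 F [-0.1  0.2  0.4] M [ 0.01  0.14 -0.05] op 0.403 q7 -0.454
  -> shift cm [-0.03  0.08  0.01] yaw 44.88
```

```bash
python3 -m inch '[[0.7,[0,0.07,0],0],[0.95,[0,0.07,0],0],[0.95,[0,0.07,0],0],[0.95,[0,0.07,0],0],[0.95,[0,0.07,0],0],[0.95,[0,0.07,0.03],6],[0.95,[0,0.07,0.06],12],[0.95,[0,0.07,0.1],18],[0.95,[0,0.07,0.13],24],[0.95,[0,0.07,0.17],30],[0.95,[0,0.07,0.2],36],[0.95,[0,0.07,0.24],42],[0.95,[0,0.07,0.26],46],[0.95,[0,0.07,0.26],48],[0.95,[0,0.07,0.26],48],[0.95,[0,0.07,0.26],48]]' 25; python3 -c "
from h import *
go(*P['NL'],.041,-27.9)"
```

```text
clock: 34.5
tool_pos: [0.4708, -0.0301, 0.0414]
eef_rot: [0.964, -0.267, 0.001, 0.001]
contact_force: [0.1, -5.4, 6.2]
opening: 0.139
t 34.5 pos [ 0.4708 -0.0301  0.0414] ang -30.94 tilt -1.0 F [ 0.1 -5.4  6.2] M [-0.95  0.1   0.48] op 0.139 q7 -1.165
  -> shift cm [-0.12 -0.05  0.04] yaw -3.04
```

```bash
python3 -m inch '[[0.6,[0,0,-0.05],-2],[0.6,[0,0,-0.05],-2],[0.6,[0,0,-0.05],-2],[0.6,[0,0,-1.5],-2],[0.6,[0,0,-4],-2],[0.6,[0,0,-8],-2],[0.6,[0,0,-12],-2],[0.6,[0,0,-16],-2],[0.6,[0,0,-20],-2],[0.6,[-3,-3.1,-22],-2],[0.6,[-6,-6.3,-22],-2],[0.6,[-9,-9.4,-22],-2],[0.6,[-12,-12.6,-22],-2],[0.6,[-15,-15.7,-22],-2],[0.6,[-18,-18.9,-22],-2],[0.6,[-21,-22,-22],-2],[0.6,[-24,-25.2,-22],-2],[0.6,[-28,-29.4,-22],-2],[0.6,[-31.8,-33.4,-22],-2],[0.6,[-31.8,-33.4,-22],-2]]' 20; python3 - <<'E'
from h import *
for n in("top","side"):
  im=viewer.snapshot(n); cv2.imwrite(f"pics/{n}13.png",im[:,:,::-1])
  x0,y0=(210,130) if n=="top" else (170,140)
  cv2.imwrite(f"pics/{n}13z.png",cv2.resize(im[y0:y0+130,x0:x0+160,::-1],None,fx=4,fy=4,interpolation=cv2.INTER_CUBIC))
E
```

```text
clock: 36.5
tool_pos: [0.3656, 0.428, 0.2592]
eef_rot: [0.969, -0.245, -0.002, -0.0]
contact_force: [0.0, -0.1, 0.2]
opening: 0.398
```

View pics/top13z.png

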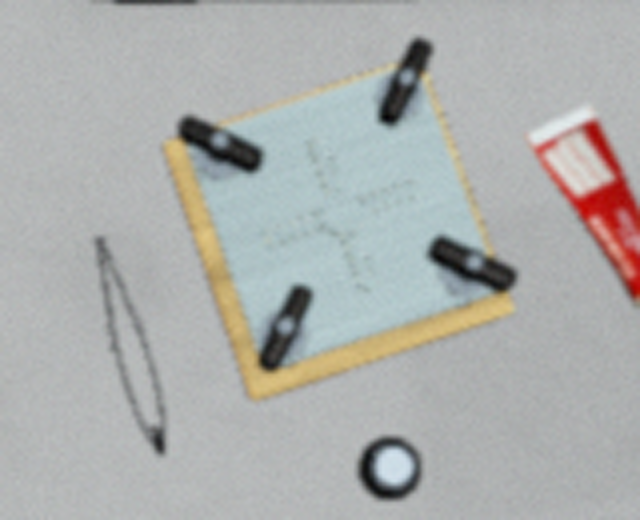

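View pics/side13z.png

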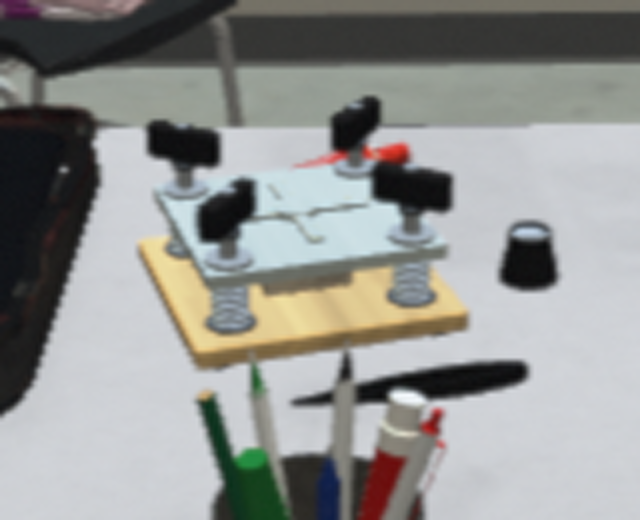

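```bash
python3 - <<'E'
from h import *
im=cv2.imread("pics/top13.png")
for k,(u,v) in {"FL":(265,166),"FR":(311,150),"NR":(328,196),"NL":(281,212)}.items():
  x0,y0,x1,y1=u-14,v-14,u+15,v+15
  m=np.zeros(im.shape[:2],np.uint8); m[y0:y1,x0:x1]=im[y0:y1,x0:x1].max(2)<80
  m=cv2.morphologyEx(m,cv2.MORPH_CLOSE,np.ones((5,5),np.uint8))
  n,l,s,_=cv2.connectedComponentsWithStats(m); j=1+np.argmax(s[1:,4])
  W=unproj("top",np.argwhere(l==j)[:,::-1].astype(float),0.086)[:,:2]
  c=W.mean(0); v_=np.linalg.svd(W-c,full_matrices=False)[2][0]
  print(k,c.round(4),(np.degrees(np.arctan2(v_[1],v_[0]))%180).round(1))
print(r.get_state()["clock"])
E
```

```text
FL [ 5.653e-01 -5.000e-04] 61.4
FR [ 0.5948 -0.095 ] 152.4
NR [ 0.4996 -0.1244] 63.8
NL [ 0.4705 -0.0291] 152.3
36.6
```

All four bars point at the plate's centre: measured 61.4, 63.8, 152.4 and 152.3° against expected 62.1 and 152.1°. The tube, loupe and tweezers haven't moved, so I'm handing in.

```bash
python3 -c "
from plant import r
print(r.finish_job())"
```

```text
the job is handed in; nothing more can be done
None
```

The press is closed: all four T-handles are home at their stops, and I handed the job in at about 37 s of the 72 s allowed.

- **Order:** I turned one diagonal pair to half-way and then the other. I then went round again in the same order and turned each handle home. I let go and lifted clear after every turn.
- **Stops:** Each final turn ended with about 0.5 N·m against the stop. A handle needs only 0.1 N·m to turn.
- **Last pictures:** The bars measure 61.4°, 63.8°, 152.4° and 152.3°, against 62.1° and 152.1° expected when home. The 1.7° on the third is within what I can measure from the picture. The plate looks level in the side view. The glue tube, loupe and tweezers lie where they were, and the arm is well clear.
- **One disagreement:** The reported tool height read about 40 mm lower than the side camera showed. A trial closing above a handle met nothing, which confirmed the camera, so I set all heights from the camera instead.

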